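# Probe the board's spring contacts

### The job

Check the circuit board with the cordless test probe: take the orange-handled probe from its stand and press its tip gently onto the brass spring contact in the red collar, then the yellow, then the blue, pushing each down 2 or 3 mm and staying about a second. Touch the board with nothing else, keep the probe off the bare board and off the black contact and its collar, and leave the other things on the desk alone. Then put the probe back upright in its stand, fully seated, and let go.

Things in the scene. Friction and masses are not known exactly. Their poses are not given: they have to be found in the camera images.
- probe: cordless test probe, standing upright in its stand. Origin at the tip of its needle, z up along its axis. From the tip upward: steel needle 6 mm thick to 45 mm, black sleeve 14 mm thick to 85 mm, black flange 30 mm across from 85 to 90 mm, round orange handle 20 mm thick from 90 to 152 mm (grip it here, from above), small white lamp to 156 mm. 60 g
- probe_tip (a point): the rounded tip of the probe's needle
- stand: fixed grey probe stand: block 50 x 50 mm on a foot plate 82 x 80 mm, 95 mm high, with an upright bore 20 mm wide right through it (rim chamfered 3 mm). Origin under its centre, on the desk; z up. The probe's flange rests on the block's top, its tip then 10 mm above the desk
- stand_mouth (a point): centre of the bore's mouth, on top of the stand, 95 mm above the desk
- board: fixed green circuit board on a grey base, 100 x 140 mm, top 20 mm above the desk (small parts on it rise to 7 mm more). Origin under its centre. It carries four spring contacts 48 x 56 mm apart, at the corners of a rectangle; which colour is at which corner varies
- red_post: round red collar, 28 mm across and 13 mm high, fixed on the board, with the red spring contact in its middle. Origin under its centre, on the board
- red_top (a point): centre of the flat top of the brass contact, 14 mm across, in the red collar; at rest 40 mm above the desk, 7 mm above the collar
- red_contact (a joint): how far the red contact is pressed down, m: 0 at rest, 0.005 at its stop; spring 1.2 N per mm
- yellow_post: round yellow collar, 28 mm across and 13 mm high, fixed on the board, with the yellow spring contact in its middle. Origin under its centre, on the board
- yellow_top (a point): centre of the flat top of the brass contact, 14 mm across, in the yellow collar; at rest 40 mm above the desk, 7 mm above the collar
- yellow_contact (a joint): how far the yellow contact is pressed down, m: 0 at rest, 0.005 at its stop; spring 1.2 N per mm
- blue_post: round blue collar, 28 mm across and 13 mm high, fixed on the board, with the blue spring contact in its middle. Origin under its centre, on the board
- blue_top (a point): centre of the flat top of the brass contact, 14 mm across, in the blue collar; at rest 40 mm above the desk, 7 mm above the collar
- blue_contact (a joint): how far the blue contact is pressed down, m: 0 at rest, 0.005 at its stop; spring 1.2 N per mm
- black_post: round black collar, 28 mm across and 13 mm high, fixed on the board, with the black spring contact in its middle. Origin under its centre, on the board
- black_top (a point): centre of the flat top of the brass contact, 14 mm across, in the black collar; at rest 40 mm above the desk, 7 mm above the collar
- black_contact (a joint): how far the black contact is pressed down, m: 0 at rest, 0.005 at its stop; spring 1.2 N per mm
- petri_dish: clear round dish, 57 mm across and 12 mm high, near the front edge; loose bystander. Origin under its centre
- bottle_blue_cap: amber bottle with a blue cap, 41 mm across and 90 mm high, behind the board; loose bystander. Origin under its centre
- dropper_green: amber dropper bottle with a green bulb, 43 mm across and 108 mm high, behind the board; loose bystander. Origin under its centre
- vial: small amber vial with a black cap, 22 mm across and 51 mm high, behind and to the right of the board; loose bystander. Origin under its centre
Not all that is in view belongs to the job. Leave any pink, purple or turquoise look-alike of the probe alone.

How it is judged:
On the way, in this order (a step that is already met when the one before it is completed fails the run):
1. the probe is held in the fingers, its tip lifted clear of the stand (height (world z) of probe_tip above 0.097 m and contact force between the fingers and probe above 0.5 N), for 0.1 s.
2. the probe's tip presses the red contact down by at least 1 mm for 0.3 s (contact force between probe and red_post above 0.3 N and value of joint red_contact above 0.001 m and distance between probe_tip and red_top below 0.008 m and contact force between the fingers and probe above 0.5 N), for 0.3 s.
3. the probe's tip presses the yellow contact down by at least 1 mm for 0.3 s (contact force between probe and yellow_post above 0.3 N and value of joint yellow_contact above 0.001 m and distance between probe_tip and yellow_top below 0.008 m and contact force between the fingers and probe above 0.5 N), for 0.3 s.
4. the probe's tip presses the blue contact down by at least 1 mm for 0.3 s (contact force between probe and blue_post above 0.3 N and value of joint blue_contact above 0.001 m and distance between probe_tip and blue_top below 0.008 m and contact force between the fingers and probe above 0.5 N), for 0.3 s.
At the end, for the whole second after the job is handed in: the probe stands released and at rest in its stand, upright within 5 degrees, its flange down on the block's top within 3 mm (z of probe_tip in the frame of stand between 0.006 and 0.013 m and horizontal distance between probe_tip and stand below 0.009 m and angle between probe's own z axis and vertical below 0.09 rad and linear speed of probe below 0.02 m/s and contact force between the fingers and probe below 0.05 N); the robot touches nothing.
It fails at once if the probe presses on a contact or its collar with more than 20 N (contact force between probe and red_post above 20 N or contact force between probe and yellow_post above 20 N or contact force between probe and blue_post above 20 N).
It fails at once if the probe touches the black contact or its collar (contact force between probe and black_post above 0.2 N).
It fails at once if the probe touches the bare board (contact force between probe and board above 0.5 N).
It fails at once if the robot itself touches a contact or collar (contact force between the arm and red_post above 0.5 N or contact force between the arm and yellow_post above 0.5 N or contact force between the arm and blue_post above 0.5 N or contact force between the arm and black_post above 0.5 N).
It fails at once if a bystander is moved by more than 20 mm or tipped (distance of any of petri_dish, bottle_blue_cap, dropper_green, vial from where it was at the start of the episode above 0.02 m or angle between any of petri_dish, bottle_blue_cap, dropper_green, vial's own z axis and vertical above 0.4 rad).
It also fails if it takes over 67 s, if anything falls off the work surface, if the arm or the gripper's body presses on something with over 40 N, if the wrist force passes 120 N, or if a joint passes its speed limit or range.

### The arm

A 6-joint arm with a two-finger parallel gripper is mounted at the origin on a cart in front of the work surface, level with it; the furniture and walls round the work are solid. World frame = base frame: x ahead of the robot, y to its left, z up, the work surface at z = 0. Lengths are in m, angles in rad, forces in N, time in s.
With the tool pointing down it reaches from about 0.375 to 0.9 m from the base axis. Payload 3.1 kg.
Tool frame: the origin (TCP) lies between the finger pads; the fingertips stand 8 mm ahead of it and the grasp point (between the pads) lies 11 mm behind it; z points along the fingers, y is the line along which they close (so a half turn about z gives the same grasp; the last joint's range is limited). The gripper opens to 87 mm and grips with 3 to 60 N. Pads are 19 mm wide; open, the fingers measure 117 mm over their backs; the gripper's body (75 mm by 190 mm) begins 51 mm behind the grasp point.
Start: joints at [1.046, 0.527, 1.433, -0, 1.181, -0.178], TCP at [0.212, 0.588, 0.231] pointing down, gripper open.
Joint ranges: [-3.08, 3.08], [-0.75, 2.2], [0.22, 2.44], [-1.43, 4.57], [0, 2.65], [-2.85, 2.85]. Speed limits (rad/s): [2.79, 2.79, 3.14, 3.14, 3.14, 3.14].

### API

Orientations are given as a unit quaternion [x, y, z, w].
In Python, from rig import robot gives the robot as it stands.
- The arm moves only by the tool move_arm, never from a script. Its argument "motion" is text: rows parted by semicolons, each of 5 numbers parted by spaces: the opening, from -1 (shut) to 1 (fully open), then the shift along the tool's x, y, z normalised to -1 to 1, where 1 is 0.2 m, then the turn about the tool's z normalised to -1 to 1, where 1 is pi rad. A call has 1 to 12 rows; each row is the pose to reach, as a shift and turn from the pose commanded when the call began, along the tool's axes at that moment, turning the shorter way round; what a row does not reach only later rows make up. A row lasts 1/12 s, in which the tool goes at most 41.7 mm and 7.16 degrees, less where a joint would pass 70% of its speed; a pose out of reach is approached as far as the arm can. A call with a number of a shift or a turn outside -1 to 1 is refused whole. A call with a gripper value outside its range is refused whole. The fingers move at their own pace and stop on an object; "newtons" is the grip in N (left out, the last holds). Time passes only in rows, so rows that repeat a pose let the fingers close. It gives the time, the measured TCP pose, the force, the opening and the grip force at its end, in the units of the state.
- robot.get_obs(): the state, without advancing time (a new reading comes with each control period).
- robot.camera(name): name is "scene" or "side" or "wrist"; returns (picture, depth): 480x640x3 uint8, red, green, blue; 480x640 float32, m along the optical axis (not along the pixel's ray), 0 where there is no reading.
- robot.camera_model(name): a dict with "mtx" (3x3 intrinsics, pixels), "D" ([k1, k2, p1, p2, k3] as OpenCV has them; the pictures are not rectified), "position" and "attitude" of the camera in the world. Camera axes: x right, y down, z forward; pixel columns grow to the right and rows downward; lengths in m; the calibration is good to about 2 mm. A picture is of the moment at which its call begins: read the wrist's pose just before it. camera_model takes no time and is no camera call; for the wrist camera it gives the pose at the moment of the call.
- robot.hand_in(): hands the job in; it is judged then, once.
The state is a dict: "time": time; "q": joint angles; "joint_velocities": joint speeds; "joint_torque": joint torques, N m; "position": TCP position; "tool_rot": TCP orientation; "ft_force": force on the tool from outside, world axes, zero at the start; "moment": the same for the moment, N m; "grip_width": finger opening in m; "grip_force": force on a finger pad.
Only numpy, scipy, OpenCV 4.12 (cv2) and the standard library are available. Lean on these libraries where they do the work, as an engineer would, in place of code of your own. Each camera call takes 0.05 s, during which the arm holds its last target. There are 200 camera calls.

## Working session

There is one attempt and no reset: what is moved stays moved. The work goes in short steps, Python scripts to look and compute and a tool call to move; the robot and the scene stay as the last step left them, time stands still between calls to the robot, and variables do not carry over. Pictures are saved under pics/ and viewed, at most 10 in all, crops included, and the job is handed in when it is done.

Besides the shell and the picture viewer there is one more tool, called after "Call:" as name(argument=value, ...) on one line, values as JSON. move_arm: Moves the arm, as the interface text tells. Its arguments: {"type":"object","properties":{"motion":{"type":"string"},"newtons":{"type":"number"}},"required":["motion"]}

```bash
mkdir -p pics; cat > h.py <<'E'
import numpy as np, cv2, pickle
from scipy.spatial.transform import Rotation as R
from rig import robot
def snap(n,f):
    m=robot.camera_model(n); o=robot.get_obs(); p,d=robot.camera(n)
    cv2.imwrite(f'pics/{f}.png',p[:,:,::-1]); pickle.dump((m,p,d,o),open(f'{f}.pkl','wb'))
def rot(m):
    a=np.array(m['attitude']); return a if a.shape==(3,3) else R.from_quat(a).as_matrix()
def ray(m,u,v):
    x=cv2.undistortPoints(np.array([[[u,v]]],float),np.array(m['mtx']),np.array(m['D'])).ravel()
    return np.array(m['position']),rot(m)@np.array([x[0],x[1],1])
def atz(m,u,v,z):
    o,r=ray(m,u,v); return o+r*(z-o[2])/r[2]
def atd(m,d,u,v):
    o,r=ray(m,u,v); return o+r*np.median(d[int(v)-1:int(v)+2,int(u)-1:int(u)+2])
def proj(m,P):
    Rm=rot(m); p=Rm.T@(np.array(P)-m['position']); 
    return cv2.projectPoints(p.reshape(1,1,3),np.zeros(3),np.zeros(3),np.array(m['mtx']),np.array(m['D']))[0].ravel()
def load(f): return pickle.load(open(f'{f}.pkl','rb'))
E
python3 - <<'E'
from h import *
for n in ('scene','side','wrist'):
    snap(n,n+'0'); m=robot.camera_model(n); print(n,m)
print(robot.get_obs())
E
```

```text
scene {'mtx': array([[535.32359606,   0.        , 319.09578249],
       [  0.        , 535.32359606, 237.56579488],
       [  0.        ,   0.        ,   1.        ]]), 'D': array([-0.15514065,  0.        ,  0.        ,  0.        ,  0.        ]), 'position': array([ 0.16881326, -0.43918829,  0.89446757]), 'attitude': array([ 0.890404  , -0.30441233,  0.10655958, -0.32118359])}
side {'mtx': array([[606.13483286,   0.        , 315.20769058],
       [  0.        , 606.13483286, 234.99776736],
       [  0.        ,   0.        ,   1.        ]]), 'D': array([-0.05173706,  0.        ,  0.        ,  0.        ,  0.        ]), 'position': array([ 0.56632014, -0.87715186,  0.49096262]), 'attitude': array([ 0.83335843,  0.0036987 , -0.00569982, -0.5526912 ])}
wrist {'mtx': array([[367.16790503,   0.        , 322.56378425],
       [  0.        , 367.16790503, 243.62812632],
       [  0.        ,   0.        ,   1.        ]]), 'D': array([0.01831978, 0.        , 0.        , 0.        , 0.        ]), 'position': array([0.13150057, 0.61617428, 0.38391738]), 'attitude': array([0.8085063 , 0.56817647, 0.08742578, 0.12589601])}
{'time': 0.15, 'q': array([ 1.04546261e+00,  5.28227684e-01,  1.43355984e+00, -1.06172642e-05,
        1.18135312e+00, -1.78511102e-01]), 'joint_velocities': array([ 0.00037705, -0.00290525, -0.0031717 ,  0.00063237, -0.00040268,
       -0.0011682 ]), 'joint_torque': array([-2.07000976e-04, -4.40428591e+01, -1.76841545e+01,  6.32408238e-02,
        5.52914303e-02, -8.90585807e-05]), 'position': array([0.2121673 , 0.58734596, 0.22982704]), 'tool_rot': array([ 1.72541450e-01,  9.85001954e-01, -7.28252900e-04, -2.62190613e-04]), 'ft_force': array([-0.69031568, -0.50359632,  0.3029649 ]), 'moment': array([-0.06049741,  0.02197286, -0.03710869]), 'grip_force': 0.0, 'grip_width': 0.08720471174445454}
```

View pics/scene0.png

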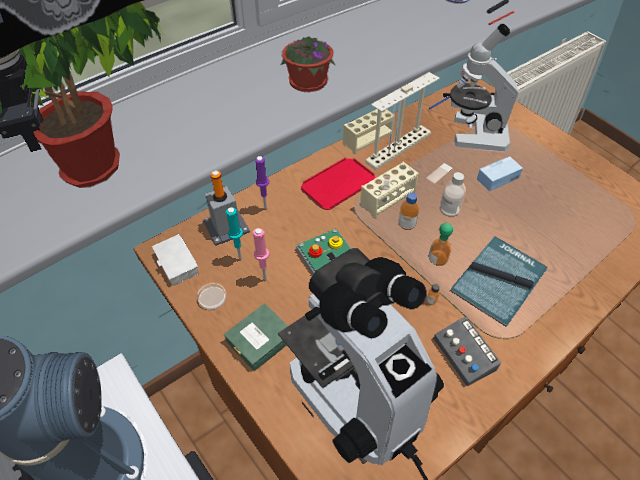

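View pics/side0.png

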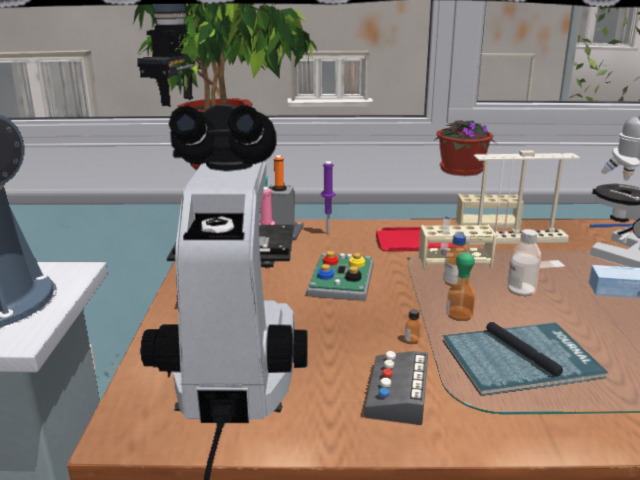

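Scene: the orange probe in its stand is at (217,185). The decoys are turquoise (235,225), pink (260,245) and purple (262,175). Red is at (316,251) and yellow at (336,242). Side: red (331,258), yellow (357,260), blue (325,272), black (353,275). A large microscope stands close in front of the board.

```bash
python3 - <<'E'
from h import *
m,p,d,o=load('scene0'); ms,ps,ds,_=load('side0')
a=cv2.resize(p[150:290,170:370],None,fx=4,fy=4,interpolation=2)[:, :,::-1]
b=cv2.resize(ps[235:310,280:400],None,fx=6,fy=6,interpolation=2)[:,:,::-1]
cv2.imwrite('pics/ca.png',a); cv2.imwrite('pics/cb.png',b)
for u,v in [(217,173),(235,211),(260,233),(262,159),(316,250),(336,242),(211,297)]: print('sc',u,v,atd(m,d,u,v).round(3))
for u,v in [(331,257),(357,259),(325,271),(353,274),(279,158),(328,165),(320,210),(275,115),(200,115),(290,240)]: print('sd',u,v,atd(ms,ds,u,v).round(3))
E
```

```text
sc 217 173 [0.476 0.3   0.161]
sc 235 211 [0.455 0.2   0.15 ]
sc 260 233 [0.463 0.125 0.15 ]
sc 262 159 [0.577 0.29  0.15 ]
sc 316 250 [0.574 0.105 0.033]
sc 336 242 [0.62  0.097 0.032]
sc 211 297 [ 0.351  0.161 -0.001]
sd 331 257 [0.58  0.103 0.034]
sd 357 259 [0.626 0.094 0.035]
sd 325 271 [0.569 0.048 0.034]
sd 353 274 [0.616 0.039 0.033]
sd 279 158 [0.478 0.296 0.163]
sd 328 165 [0.575 0.285 0.151]
sd 320 210 [ 0.558  0.47  -0.014]
sd 275 115 [ 0.566 -0.877  0.491]
sd 200 115 [ 0.431 -0.217  0.355]
sd 290 240 [ 0.521 -0.128  0.167]
```

View pics/ca.png

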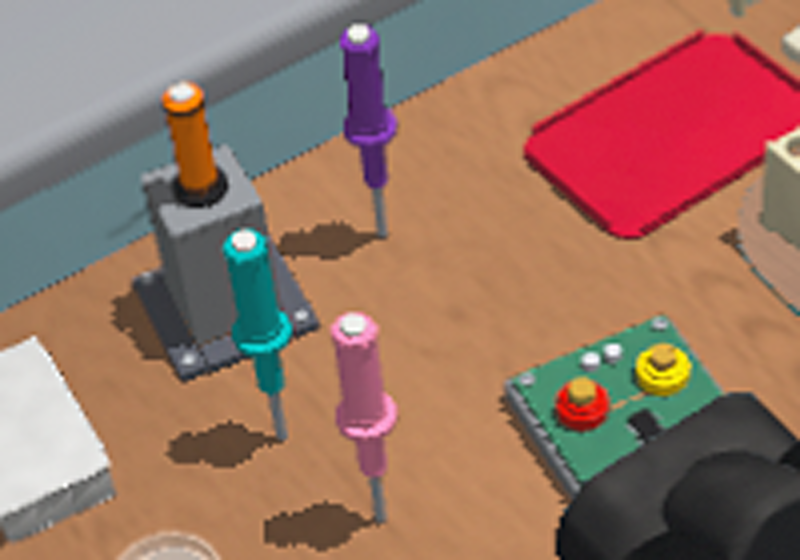

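View pics/cb.png

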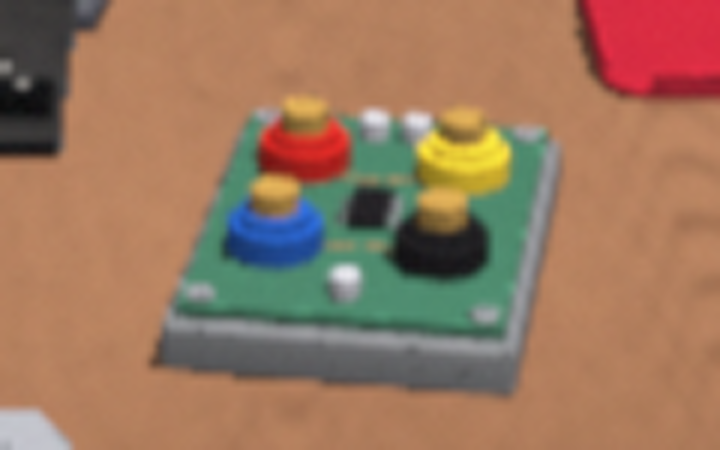

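Crop readings, side picture: red top (304,103), yellow (464,115), blue (275,183), black (443,194). Scene crop: orange lamp top (181,91).

```bash
python3 - <<'E'
from h import *
m,p,d,o=load('scene0'); ms,ps,ds,_=load('side0'); 
for n,x,y in [('red',304,103),('yel',464,115),('blu',275,183),('blk',443,194)]: print(n,atz(ms,280+(x+.5)/6-.5,235+(y+.5)/6-.5,.04).round(4))
for n,x,y in [('red',581,389),('yel',663,356)]: print(n,'scene',atz(m,170+(x+.5)/4-.5,150+(y+.5)/4-.5,.04).round(4))
for n,x,y,z in [('orange',181,91,.166),('turq',245,240,.156),('pink',353,324,.156),('purple',359,33,.156)]: print(n,atz(m,170+(x+.5)/4-.5,150+(y+.5)/4-.5,z).round(4))
def cloud(m,d):
    v,u=np.mgrid[0:480,0:640]; k=d>0.05
    x=cv2.undistortPoints(np.stack([u[k],v[k]],-1).astype(float)[:,None],m['mtx'],m['D'])[:,0]
    return np.c_[x,np.ones(len(x))]*d[k][:,None]@rot(m).T+m['position']
P=np.r_[cloud(m,d),cloud(ms,ds)]
P=P[(P[:,0]>.2)&(P[:,0]<.9)&(P[:,1]>-.4)&(P[:,1]<.5)&(P[:,2]<.5)]
H=np.zeros((18,14)); np.maximum.at(H,(((P[:,1]+.4)/.05).astype(int).clip(0,17),((P[:,0]-.2)/.05).astype(int).clip(0,13)),P[:,2])
print('x from .2, step .05; rows y'); 
for i in range(17,-1,-1): print(round(-.4+.05*i,2),(H[i]*1000).astype(int))
mw=robot.camera_model('wrist'); ob=robot.get_obs(); T=R.from_quat(ob['tool_rot']).as_matrix()
print('T',T.round(3)); print('cam in tool',T.T@(mw['position']-ob['position']),(T.T@rot(mw)).round(3))
E
```

```text
red [0.5785 0.1134 0.04  ]
yel [0.6259 0.1048 0.04  ]
blu [0.5697 0.0584 0.04  ]
blk [0.6173 0.0512 0.04  ]
red scene [0.574  0.1086 0.04  ]
yel scene [0.6207 0.0999 0.04  ]
orange [0.4721 0.2998 0.166 ]
turq [0.4485 0.2025 0.156 ]
pink [0.4602 0.1277 0.156 ]
purple [0.5707 0.2901 0.156 ]
x from .2, step .05; rows y
0.45 [334  55  53  55  53  54  53  53  54  53  53  53  53  53]
0.4 [54 53 54 52 53 52 53 53 53 53 53 53 53 52]
0.35 [ 0  1  2  2  2  2  3  2  2  2  2  1 50 65]
0.3 [  0   2  30  29  96 165  95 150   3   9  11  10  65  66]
0.25 [  0  26  30  29  97 166  94 155   3  12   7   7  10 179]
0.2 [  0  28  29  30 156 154   3   3   3  12  12  11   8 178]
0.15 [  0   3  12  12 150 153   3  20   2   7  72  73  71  72]
0.1 [  0   2  14  10  88 156  11  41  42  22  72  99  72  72]
0.05 [ 0  2 32 32 31  4 21 42 41 15  9 97 95  8]
0.0 [  0   2  33  33  32   3  23  41  41   3   8  96  74 115]
-0.05 [  0   2  32  32  30   2   3   3  12   3   8 113   8   8]
-0.1 [  0   2   3 168 167 169 170   3   2   3   8 114  12  16]
-0.15 [  0   3   3 336 348 347 169   2   3  52  51  17  33  17]
-0.2 [  0   2   3 350 358 357 343   3  33  36  32  17  33  34]
-0.25 [  0   2 100 359 366 365 108   2  36  36  32  18  28  34]
-0.3 [  0   2 101 155 254 255 109   2  36  34   7  18   8   8]
-0.35 [ 0  2  2  2 66 63  3  3  2 33  3  2  2  2]
-0.4 [ 0  2  2  2 16  2  3  2  2  3  2  3  4  2]
T [[-0.94   0.34  -0.001]
 [ 0.34   0.94  -0.001]
 [ 0.    -0.002 -1.   ]]
cam in tool [ 0.08570357 -0.00054238 -0.15406696] [[ 0.001 -0.953 -0.303]
 [ 1.     0.001  0.   ]
 [ 0.    -0.303  0.953]]
```

```bash
python3 - <<'E'
from h import *
m,p,d,o=load('scene0'); ms,ps,ds,_=load('side0'); 
def cloud(m,d):
    v,u=np.mgrid[0:480,0:640]; k=d>0.05
    x=cv2.undistortPoints(np.stack([u[k],v[k]],-1).astype(float)[:,None],m['mtx'],m['D'])[:,0]
    return np.c_[x,np.ones(len(x))]*d[k][:,None]@rot(m).T+m['position']
P=np.r_[cloud(m,d),cloud(ms,ds)]
P=P[(P[:,0]>.0)&(P[:,0]<.7)&(P[:,1]>.3)&(P[:,1]<.9)&(P[:,2]<.7)]
H=np.zeros((12,14)); np.maximum.at(H,(((P[:,1]-.3)/.05).astype(int).clip(0,11),((P[:,0])/.05).astype(int).clip(0,13)),P[:,2])
print('x from 0, step .05; rows y'); 
for i in range(11,-1,-1): print(round(.3+.05*i,2),(H[i]*1000).astype(int))
ob=robot.get_obs();T=R.from_quat(ob['tool_rot']).as_matrix(); 
for t in ([.3,.48,.26],[.473,.30,.26]): print((T.T@(np.array(t)-ob['position'])/.2).round(3))
E
```

```text
x from 0, step .05; rows y
0.85 [133 133 132   0   0 131 130 132 132 131 132 132 132 132]
0.8 [132 131 130  86  51 133 125 129 133 132 132 132 132 132]
0.75 [54 54 54 54 52  0  0  0 53 54 53 53 53 54]
0.7 [ 54  54  56  53 267 207 209  53 423  53  54  53  53  54]
0.65 [ 54  55 444 444 286 319 336 347 438 433 425  54  54  54]
0.6 [ 54  54 445 445 444 444 443 445 442 438 422 333  54  54]
0.55 [ 54  53 363 447 447 445 445 447 446 443 393  53  53  53]
0.5 [460 459 458 457 542 536 516 497 478 456 453 453 453 453]
0.45 [ 54  54  56 335 334  55  53  55  53  54  53  53  54  53]
0.4 [54 54 53 53 54 53 54 52 53 52 53 53 53 53]
0.35 [0 0 0 0 0 1 2 2 2 2 3 2 2 2]
0.3 [  0   0   0   0   0   2  30  29  96 165  95 150   3   9]
[-0.595 -0.356 -0.15 ]
[-1.715 -0.908 -0.15 ]
```

View pics/wrist0.png

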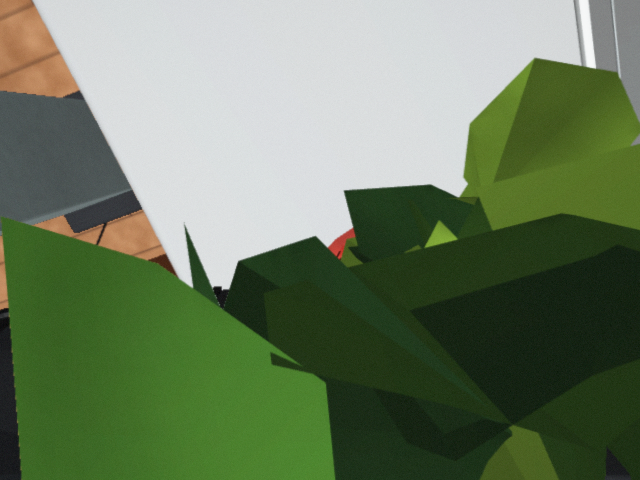

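The wrist view is full of leaves (right and bottom of the picture), so I back out along tool −y first, then move over tool −x.

Call:
move_arm(motion="1 0 -0.2 0 0;1 0 -0.4 0 0;1 0 -0.6 0 0;1 0 -0.75 0 0;1 0 -0.87 0 0;1 0 -0.87 0 0;1 -0.2 -0.87 -0.15 0;1 -0.4 -0.87 -0.15 0;1 -0.6 -0.87 -0.15 0;1 -0.8 -0.87 -0.15 0;1 -1 -0.87 -0.15 0;1 -1 -0.87 -0.15 0")

```text
time: 1.15
position: [0.3501, 0.3553, 0.2612]
tool_rot: [0.176, 0.984, 0.002, 0.004]
ft_force: [-0.3, 0.0, -0.2]
grip_width: 0.0872
grip_force: 0.0
```

Call:
move_arm(motion="0 -0.2 0 0 0;0 -0.4 0 0 0;0 -0.55 0 0 0;0 -0.55 0 0 0;0 -0.55 0 0 0")

```text
time: 1.57
position: [0.4465, 0.3185, 0.2601]
tool_rot: [0.174, 0.985, 0.0, -0.0]
ft_force: [-0.6, -0.7, 1.1]
grip_width: 0.0611
grip_force: 0.0
```

```bash
python3 - <<'E'
from h import *
snap('wrist','w1'); ob=robot.get_obs(); print(ob['time'],ob['position'],ob['tool_rot'],ob['ft_force'])
m,p,d,o=load('w1')
# orange blob / lamp
for n,P in [('lamp',(.474,.2995,.166)),('turq',(.4485,.2025,.156)),('purp',(.5707,.29,.156))]: print(n,proj(m,P))
E
```

```text
1.6167 [0.44474702 0.31876749 0.25999699] [ 1.73172344e-01  9.84891228e-01 -1.63616977e-04 -7.62859120e-04] [0.17187594 0.2144689  0.68226875]
lamp [311.79982906 293.90264084]
turq [182.98088336 299.27689007]
purp [341.71945309 390.70912883]
```

View pics/w1.png

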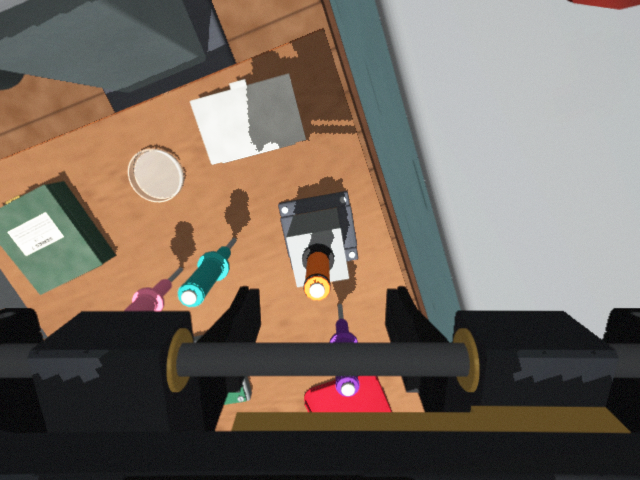

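The lamp of the orange probe is at (317,291) between the open fingers, the turquoise top at (188,297) and the purple top at (348,389).

```bash
python3 - <<'E'
from h import *
m,p,d,o=load('w1'); a=atz(m,317,291,.166); print(a, atz(m,188,297,.156), atz(m,348,389,.156))
ob=robot.get_obs();T=R.from_quat(ob['tool_rot']).as_matrix(); 
for q in (a,np.array([.4735,.2995,.166])): print((T.T@(q-ob['position'])*1000).round(1))
E
```

```text
[0.47311066 0.3039365  0.166     ] [0.44808139 0.20698147 0.156     ] [0.57087739 0.29552934 0.156     ]
[-31.9  -4.2  94. ]
[-33.7  -8.2  94. ]
```

Call:
move_arm(motion="0 -0.1 -0.025 0 0;0 -0.163 -0.025 0 0;0 -0.163 -0.025 0 0;0 -0.163 -0.025 0.15 0;0 -0.163 -0.025 0.3 0;0 -0.163 -0.025 0.45 0;0 -0.163 -0.025 0.6 0;0 -0.163 -0.025 0.675 0;0 -0.163 -0.025 0.675 0;0 -0.163 -0.025 0.675 0")

```text
time: 2.45
position: [0.4725, 0.3035, 0.1251]
tool_rot: [0.172, 0.985, -0.0, -0.001]
ft_force: [0.2, -0.2, 0.4]
grip_width: 0.0434
grip_force: 0.0
```

Call:
move_arm(motion="-0.2 0 0 0 0;-0.4 0 0 0 0;-0.6 0 0 0 0;-0.8 0 0 0 0;-1 0 0 0 0;-1 0 0 0 0;-1 0 0 0 0;-1 0 0 0 0", newtons=25)

```text
time: 3.12
position: [0.4743, 0.3032, 0.1265]
tool_rot: [0.173, 0.985, 0.0, 0.001]
ft_force: [-1.0, -0.1, 5.9]
grip_width: 0.0193
grip_force: 25.0
```

```bash
python3 - <<'E'
from h import *
snap('side','s2'); snap('wrist','w2'); snap('scene','c2'); ob=robot.get_obs(); print(ob)
a=cv2.resize(load('side0')[1][140:260,240:400],None,fx=2,fy=2)
i=[cv2.resize(load(f)[1][y:y+150,x:x+200],None,fx=2,fy=2,interpolation=2) for f,x,y in (('s2',200,90),('c2',120,110))]
cv2.imwrite('pics/v2.png',np.hstack(i)[:,:,::-1])
E
```

```text
{'time': 3.2667, 'q': array([ 3.70311434e-01,  5.87012919e-01,  1.68485370e+00,  9.38502175e-05,
        8.68249407e-01, -8.53678221e-01]), 'joint_velocities': array([-0.00050684,  0.00066523,  0.00251951,  0.00036002, -0.00187283,
       -0.00014287]), 'joint_torque': array([-2.76982673e-01, -3.82484901e+01, -1.15587518e+01, -3.60036199e-02,
       -1.46362055e-01, -6.42082978e-04]), 'position': array([0.47425264, 0.30320921, 0.12645611]), 'tool_rot': array([1.72565432e-01, 9.84997779e-01, 4.12610017e-04, 6.13303145e-04]), 'ft_force': array([-0.09109386, -0.16150948,  5.91210925]), 'moment': array([-0.06827619,  0.13813515,  0.02152943]), 'grip_force': 24.997341823764145, 'grip_width': 0.019432431405047586}
```

View pics/v2.png

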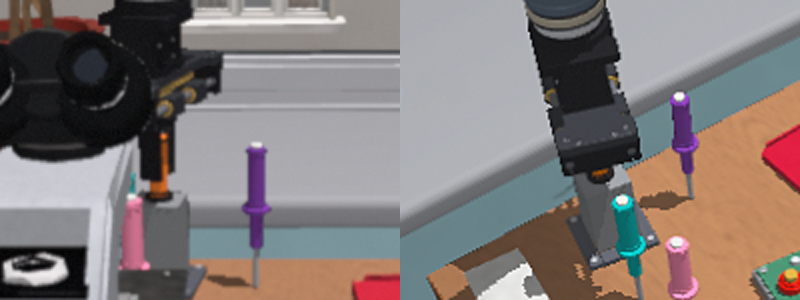

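The probe is gripped on its handle, fingers closed on 19 mm, still upright in the stand. The decoys are untouched. Next I lift it and go to hover over red.

Call:
move_arm(motion="-1 0 0 -0.1 0;-1 0 0 -0.25 0;-1 0 0 -0.4 0;-1 0 0 -0.55 0;-1 0 0 -0.65 0;-1 0 0 -0.65 0;-1 0 0 -0.65 0;-1 0 0 -0.65 0")

```text
time: 3.93
position: [0.4727, 0.3025, 0.2541]
tool_rot: [0.173, 0.985, -0.001, -0.001]
ft_force: [-0.8, -0.4, -1.3]
grip_width: 0.0193
grip_force: 25.0
```

Call:
move_arm(motion="-1 -0.08 -0.07 0 0;-1 -0.2 -0.18 0 0;-1 -0.32 -0.29 0 0;-1 -0.44 -0.4 0 0;-1 -0.56 -0.51 0 0;-1 -0.68 -0.62 0 0;-1 -0.76 -0.69 0 0;-1 -0.803 -0.726 0 0;-1 -0.803 -0.726 0.15 0;-1 -0.803 -0.726 0.3 0;-1 -0.803 -0.726 0.4 0;-1 -0.803 -0.726 0.4 0")

```text
time: 4.93
position: [0.5705, 0.1122, 0.1696]
tool_rot: [0.173, 0.985, -0.001, -0.007]
ft_force: [-0.5, 0.6, -1.3]
grip_width: 0.0193
grip_force: 25.0
```

Call:
move_arm(motion="-1 0 0 0 0;-1 0 0 0 0")

```text
time: 5.1
position: [0.5758, 0.1124, 0.1759]
tool_rot: [0.172, 0.985, 0.0, 0.0]
ft_force: [0.8, 0.1, 0.0]
grip_width: 0.0198
grip_force: 25.0
```

```bash
python3 - <<'E'
from h import *
snap('side','s3'); snap('wrist','w3'); ob=robot.get_obs(); print(ob['time'],ob['position'],ob['tool_rot'],ob['ft_force'],ob['grip_force'])
m=load('w3')[0]; print(proj(m,(.576,.112,.04)))
c=cv2.resize(load('s3')[1][210:300,270:390],None,fx=6,fy=6,interpolation=2)[:,:,::-1]; cv2.imwrite('pics/s3c.png',c)
E
```

```text
5.2 [0.57646561 0.11223713 0.17700156] [1.72280291e-01 9.85046849e-01 2.89917703e-04 1.45716186e-03] [ 0.28386759  0.10874875 -1.22692159] 24.995411094278097
[322.50871677 235.25026875]
```

View pics/w3.png

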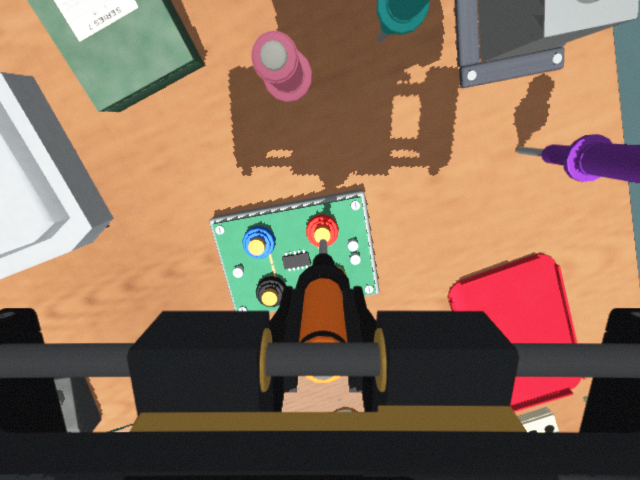

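View pics/s3c.png

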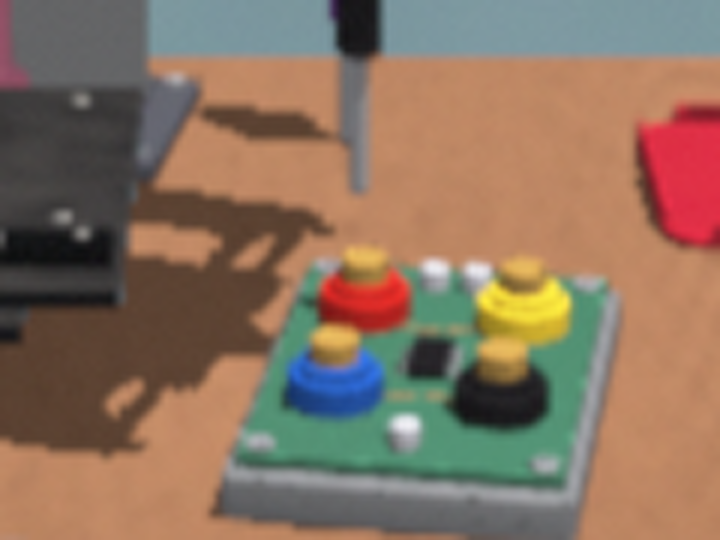

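Wrist: red contact (322,236), blue (257,247), black (270,297), with the tip at about (323,243). Side crop: tip (360,192), red top (365,253), yellow (523,264), blue (336,332).

```bash
python3 - <<'E'
from h import *
m,p,d,o=load('w3'); ms=load('s3')[0]
c=lambda x,y,z: atz(ms,270+(x+.5)/6-.5,210+(y+.5)/6-.5,z).round(4)
print('side tip',c(360,192,.0605),'red',c(365,253,.04),'yel',c(523,264,.04),'blu',c(336,332,.04),'blk',c(503,344,.04))
print('wrist red',atz(m,322,236,.04).round(4),'blu',atz(m,257,247,.04).round(4),'blk',atz(m,270,297,.04).round(4))
print('pred tip px',proj(m,(.5765,.1122,.0605)))
cv2.imwrite('pics/w3c.png',cv2.resize(p[190:310,210:370],None,fx=5,fy=5,interpolation=2)[:,:,::-1])
E
```

```text
side tip [0.5772 0.112  0.0605] red [0.5788 0.1134 0.04  ] yel [0.6257 0.1056 0.04  ] blu [0.57  0.059 0.04 ] blk [0.6173 0.0512 0.04  ]
wrist red [0.5765 0.1114 0.04  ] blu [0.5671 0.0572 0.04  ] blk [0.6133 0.05   0.04  ]
pred tip px [322.98899208 243.27398244]
```

View pics/w3c.png

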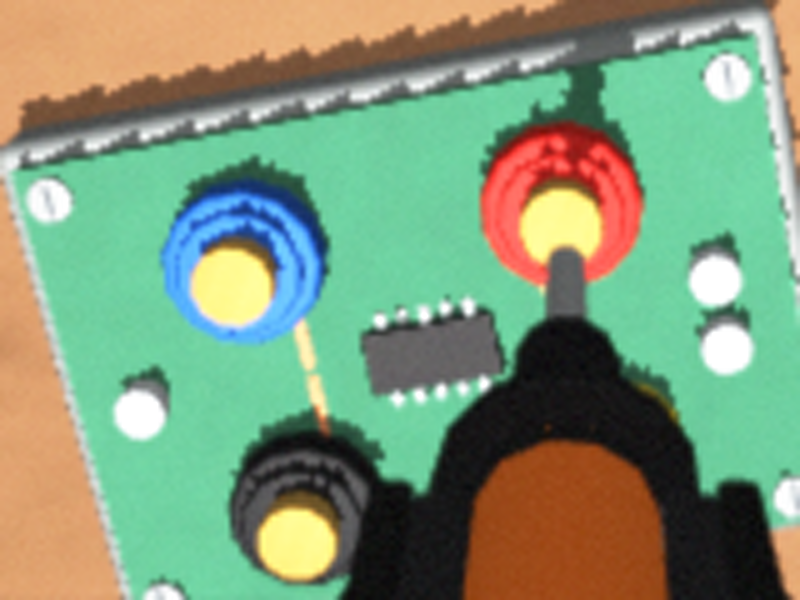

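Tip is within about 1.5 mm of the red centre. Pressing.

Call:
move_arm(motion="-1 0 0 0.05 0;-1 0 0 0.09 0;-1 0 0 0.105 0;-1 0 0 0.112 0;-1 0 0 0.118 0;-1 0 0 0.12 0;-1 0 0 0.12 0;-1 0 0 0.12 0")

```text
time: 5.87
position: [0.5756, 0.1118, 0.152]
tool_rot: [0.173, 0.985, 0.0, 0.0]
ft_force: [-0.8, -0.3, 3.7]
grip_width: 0.0195
grip_force: 25.0
```

Call:
move_arm(motion="-1 0 0 0 0;-1 0 0 0 0")

```text
time: 6.03
position: [0.5756, 0.1118, 0.1519]
tool_rot: [0.173, 0.985, 0.0, 0.0]
ft_force: [-0.1, 0.5, 3.8]
grip_width: 0.0195
grip_force: 25.0
```

Force and height suggest about 4 mm, so I ease up to 2.5 mm and hold for a second.

Call:
move_arm(motion="-1 0 0 -0.005 0;-1 0 0 -0.008 0;-1 0 0 -0.008 0;-1 0 0 -0.008 0;-1 0 0 -0.008 0;-1 0 0 -0.008 0;-1 0 0 -0.008 0;-1 0 0 -0.008 0;-1 0 0 -0.008 0;-1 0 0 -0.008 0;-1 0 0 -0.008 0;-1 0 0 -0.008 0")

```text
time: 7.03
position: [0.5754, 0.1119, 0.1531]
tool_rot: [0.173, 0.985, 0.0, 0.0]
ft_force: [-0.7, 0.3, 2.2]
grip_width: 0.0193
grip_force: 25.0
```

```bash
python3 - <<'E'
from h import *
snap('side','s4'); snap('wrist','w4'); ob=robot.get_obs(); print(ob['time'],ob['position'],ob['ft_force'],ob['grip_force'])
a=cv2.resize(load('s4')[1][235:285,310:375],None,fx=6,fy=6,interpolation=2)
b=cv2.resize(load('w4')[1][190:240,290:355],None,fx=6,fy=6,interpolation=2)
cv2.imwrite('pics/v4.png',np.hstack([a,b])[:,:,::-1])
E
```

```text
7.1333 [0.57543122 0.1118427  0.15314385] [-0.74790866  0.59770801  3.02395883] 24.995935424230993
```

View pics/v4.png

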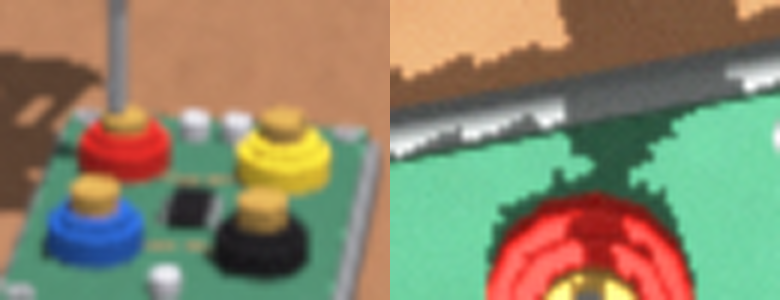

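The tip stands on the red contact, about 2 mm left of centre in the side view, with the contact pressed about 3 mm. Yellow next, with a small correction.

Call:
move_arm(motion="-1 0 0 -0.06 0;-1 0 0 -0.125 0;-1 0 0 -0.125 0;-1 -0.08 0.015 -0.125 0;-1 -0.16 0.03 -0.125 0;-1 -0.242 0.046 -0.125 0;-1 -0.242 0.046 -0.125 0;-1 -0.242 0.046 -0.125 0;-1 -0.242 0.046 -0.06 0;-1 -0.242 0.046 -0.025 0;-1 -0.242 0.046 -0.008 0;-1 -0.242 0.046 -0.001 0")

```text
time: 8.13
position: [0.6225, 0.1043, 0.1527]
tool_rot: [0.172, 0.985, -0.0, -0.002]
ft_force: [-1.6, -0.3, 3.0]
grip_width: 0.0196
grip_force: 25.0
```

Call:
move_arm(motion="-1 0 0 0 0;-1 0 0 0 0;-1 0 0 0 0;-1 0 0 0 0;-1 0 0 0 0;-1 0 0 0 0;-1 0 0 0 0;-1 0 0 0 0;-1 0 0 0 0;-1 0 0 0 0;-1 0 0 0 0;-1 0 0 0 0")

```text
time: 9.13
position: [0.6241, 0.1041, 0.1534]
tool_rot: [0.173, 0.985, 0.0, -0.0]
ft_force: [-1.6, 0.6, 2.1]
grip_width: 0.0193
grip_force: 25.0
```

```bash
python3 - <<'E'
from h import *
snap('side','s5'); ob=robot.get_obs(); print(ob['time'],ob['position'],ob['ft_force'],ob['grip_force'])
a=cv2.resize(load('s5')[1][220:285,310:375],None,fx=6,fy=6,interpolation=2)
cv2.imwrite('pics/v5.png',a[:,:,::-1])
E
```

```text
9.1833 [0.62411693 0.1040755  0.15338077] [-1.88241023 -0.13489877  2.3031647 ] 24.996600723825395
```

View pics/v5.png

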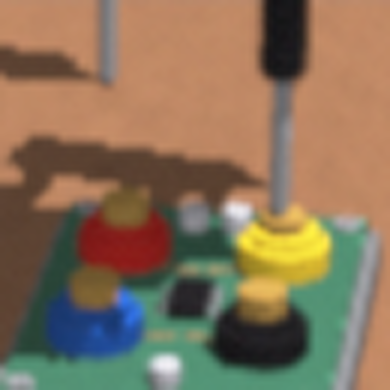

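The tip is centred on the yellow contact (281,212) and pressing it. The needle at (105,75) is the purple decoy behind. Blue next.

Call:
move_arm(motion="-1 0 0 -0.06 0;-1 0 0 -0.125 0;-1 0 0 -0.125 0;-1 0.06 -0.1 -0.125 0;-1 0.12 -0.2 -0.125 0;-1 0.183 -0.315 -0.125 0;-1 0.183 -0.315 -0.125 0;-1 0.183 -0.315 -0.125 0;-1 0.183 -0.315 -0.06 0;-1 0.183 -0.315 -0.025 0;-1 0.183 -0.315 -0.008 0;-1 0.183 -0.315 0 0")

```text
time: 10.18
position: [0.569, 0.0575, 0.153]
tool_rot: [0.172, 0.985, -0.0, 0.0]
ft_force: [-1.2, -0.8, 2.8]
grip_width: 0.0197
grip_force: 25.0
```

Call:
move_arm(motion="-1 0 0 0 0;-1 0 0 0 0;-1 0 0 0 0;-1 0 0 0 0;-1 0 0 0 0;-1 0 0 0 0;-1 0 0 0 0;-1 0 0 0 0;-1 0 0 0 0;-1 0 0 0 0;-1 0 0 0 0;-1 0 0 0 0")

```text
time: 11.18
position: [0.5685, 0.0572, 0.1534]
tool_rot: [0.173, 0.985, 0.0, 0.0]
ft_force: [-0.2, 1.4, 2.2]
grip_width: 0.0194
grip_force: 25.0
```

```bash
python3 - <<'E'
from h import *
snap('side','s6'); ob=robot.get_obs(); print(ob['time'],ob['position'],ob['ft_force'],ob['grip_force'])
T=R.from_quat(ob['tool_rot']).as_matrix(); print((T.T@(np.array([.4743,.3032,.2541])-ob['position'])/.2).round(4))
m,p,d,_=load('s6')
# brightness/colour profile: brass & needle around the predicted tip and blue top
print(proj(m,np.r_[ob['position'][:2],.0368]), proj(m,(.57,.059,.0368)))
u,v=325,266
for r in range(v-6,v+4,2): print(r,[tuple(p[r,c]) for c in range(u-5,u+6,2)])
E
```

```text
11.2333 [0.56850997 0.05726696 0.15345059] [1.47069489 1.94855665 1.37811597] 24.99486340675503
[ 0.8607  0.9964 -0.5035]
[324.72737655 267.04762954] [325.59464146 266.60565264]
260 [(np.uint8(75), np.uint8(126), np.uint8(102)), (np.uint8(81), np.uint8(104), np.uint8(84)), (np.uint8(107), np.uint8(78), np.uint8(79)), (np.uint8(136), np.uint8(131), np.uint8(134)), (np.uint8(211), np.uint8(57), np.uint8(56)), (np.uint8(222), np.uint8(44), np.uint8(40))]
262 [(np.uint8(82), np.uint8(143), np.uint8(114)), (np.uint8(82), np.uint8(121), np.uint8(97)), (np.uint8(105), np.uint8(80), np.uint8(80)), (np.uint8(133), np.uint8(130), np.uint8(134)), (np.uint8(153), np.uint8(52), np.uint8(51)), (np.uint8(170), np.uint8(35), np.uint8(31))]
264 [(np.uint8(84), np.uint8(147), np.uint8(118)), (np.uint8(80), np.uint8(137), np.uint8(110)), (np.uint8(87), np.uint8(95), np.uint8(91)), (np.uint8(132), np.uint8(131), np.uint8(134)), (np.uint8(146), np.uint8(59), np.uint8(55)), (np.uint8(159), np.uint8(40), np.uint8(35))]
266 [(np.uint8(83), np.uint8(146), np.uint8(116)), (np.uint8(103), np.uint8(130), np.uint8(95)), (np.uint8(122), np.uint8(112), np.uint8(87)), (np.uint8(137), np.uint8(129), np.uint8(121)), (np.uint8(189), np.uint8(169), np.uint8(104)), (np.uint8(106), np.uint8(134), np.uint8(107))]
268 [(np.uint8(73), np.uint8(126), np.uint8(138)), (np.uint8(166), np.uint8(132), np.uint8(76)), (np.uint8(222), np.uint8(174), np.uint8(89)), (np.uint8(226), np.uint8(180), np.uint8(94)), (np.uint8(217), np.uint8(171), np.uint8(93)), (np.uint8(91), np.uint8(133), np.uint8(175))]
```

The needle is centred on the blue contact and pressing with about 3 N. Lifting and returning over the stand.

Call:
move_arm(motion="-1 0 0 -0.1 0;-1 0 0 -0.25 0;-1 0 0 -0.4 0;-1 0 0 -0.5 0;-1 0.13 0.15 -0.5 0;-1 0.26 0.3 -0.5 0;-1 0.39 0.45 -0.5 0;-1 0.52 0.6 -0.5 0;-1 0.65 0.75 -0.5 0;-1 0.77 0.89 -0.5 0;-1 0.86 0.995 -0.5 0;-1 0.86 0.995 -0.5 0")

```text
time: 12.23
position: [0.4704, 0.3066, 0.2523]
tool_rot: [0.17, 0.985, -0.0, -0.002]
ft_force: [0.7, -0.3, -0.3]
grip_width: 0.0192
grip_force: 25.0
```

Call:
move_arm(motion="-1 0 0 0 0;-1 0 0 0 0;-1 0 0 0 0;-1 0 0 0 0")

```text
time: 12.57
position: [0.4746, 0.3015, 0.2531]
tool_rot: [0.173, 0.985, -0.0, -0.0]
ft_force: [-0.1, 0.4, -0.4]
grip_width: 0.019
grip_force: 25.0
```

```bash
python3 - <<'E'
from h import *
snap('scene','c7'); ob=robot.get_obs(); print(ob['time'],ob['position'],ob['tool_rot'],ob['ft_force'],ob['grip_force'])
T=R.from_quat(ob['tool_rot']).as_matrix(); print((T.T@(np.array([.4740,.3030,.1265])-ob['position'])/.2).round(4))
E
```

```text
12.6167 [0.47461016 0.30160475 0.25318171] [ 1.73530477e-01  9.84828441e-01 -2.79462214e-04 -1.94581103e-04] [ 0.09275553 -0.25863089 -0.28930185] 24.99495830386877
[0.0051 0.0059 0.6334]
```

Call:
move_arm(motion="-1 0.004 0.006 0 0;-1 0.004 0.006 0.06 0;-1 0.004 0.006 0.12 0;-1 0.004 0.006 0.17 0;-1 0.004 0.006 0.21 0;-1 0.004 0.006 0.25 0;-1 0.004 0.006 0.29 0;-1 0.004 0.006 0.31 0;-1 0.004 0.006 0.31 0;-1 0.004 0.006 0.31 0")

```text
time: 13.45
position: [0.4739, 0.3043, 0.1912]
tool_rot: [0.173, 0.985, -0.0, -0.0]
ft_force: [0.2, -0.3, 0.3]
grip_width: 0.0193
grip_force: 25.0
```

Call:
move_arm(motion="-1 0 -0.005 0.03 0;-1 0 -0.005 0.06 0;-1 0 -0.005 0.09 0;-1 0 -0.005 0.12 0;-1 0 -0.005 0.15 0;-1 0 -0.005 0.18 0;-1 0 -0.005 0.2 0;-1 0 -0.005 0.2 0")

```text
time: 14.12
position: [0.4728, 0.303, 0.1501]
tool_rot: [0.173, 0.985, -0.001, -0.001]
ft_force: [-0.3, -0.2, -0.8]
grip_width: 0.0195
grip_force: 25.0
```

Call:
move_arm(motion="-1 0 0 0.03 0;-1 0 0 0.06 0;-1 0 0 0.085 0;-1 0 0 0.105 0;-1 0 0 0.115 0;-1 0 0 0.115 0;-1 0 0 0.115 0")

```text
time: 14.7
position: [0.4735, 0.3033, 0.1282]
tool_rot: [0.173, 0.985, -0.0, -0.0]
ft_force: [0.2, 0.9, -0.5]
grip_width: 0.0195
grip_force: 25.0
```

Call:
move_arm(motion="-1 0 0 0.004 0;-1 0 0 0.008 0;-1 0 0 0.01 0;-1 0 0 0.01 0;-1 0 0 0.01 0")

```text
time: 15.12
position: [0.4736, 0.3034, 0.1265]
tool_rot: [0.173, 0.985, 0.0, 0.0]
ft_force: [-0.7, 0.2, 0.7]
grip_width: 0.0196
grip_force: 25.0
```

Contact is just beginning at the original seated height. I release gently to a narrow opening and rise.

Call:
move_arm(motion="-0.8 0 0 0 0;-0.6 0 0 0 0;-0.4 0 0 0 0;-0.2 0 0 0 0;0 0 0 0 0;0 0 0 0 0;0 0 0 0 0;0 0 0 0 0")

```text
time: 15.78
position: [0.4734, 0.3033, 0.1263]
tool_rot: [0.173, 0.985, -0.0, -0.0]
ft_force: [0.1, 0.1, -0.3]
grip_width: 0.0428
grip_force: 0.0
```

Call:
move_arm(motion="0 0 0 -0.05 0;0 0 0 -0.15 0;0 0 0 -0.3 0;0 0 0 -0.45 0;0 0 0 -0.6 0;0 0 0 -0.7 0;0 0 0 -0.7 0;0 0.15 0 -0.7 0;0 0.3 0 -0.7 0;0 0.4 0 -0.7 0;0 0.4 0 -0.7 0;0 0.4 0 -0.7 0")

```text
time: 16.78
position: [0.3971, 0.3306, 0.2663]
tool_rot: [0.172, 0.985, -0.0, -0.0]
ft_force: [0.1, -0.1, -0.1]
grip_width: 0.0435
grip_force: 0.0
```

```bash
python3 - <<'E'
from h import *
snap('scene','c8'); snap('side','s8'); ob=robot.get_obs(); print(ob['time'],ob['position'],ob['ft_force'],ob['grip_force'],ob['grip_width'])
i=[cv2.resize(load(f)[1][y:y+150,x:x+200],None,fx=2,fy=2,interpolation=2) for f,x,y in (('s8',200,100),('c8',160,140),)]
cv2.imwrite('pics/v8.png',np.hstack(i)[:,:,::-1])
for a,b,n,(x,y,w,h) in (('scene0','c8','scene',(205,165,25,50)),('side0','s8','side',(268,148,25,40))):
    A,B=[load(f) for f in (a,b)]
    def orange(p):
        c=p[y:y+h,x:x+w].astype(int); k=(c[...,0]>170)&(c[...,1]>50)&(c[...,1]<150)&(c[...,2]<60); v,u=np.nonzero(k); return k.sum(),u.mean()+x,v.mean()+y,v.min()+y,v.max()+y
    print(n,orange(A[1]),orange(B[1]))
E
```

```text
16.8833 [0.39898661 0.33048036 0.26641281] [ 0.29366488  0.46812704 -0.35953225] 0.0 0.04353270254348262
scene (np.int64(59), np.float64(218.74576271186442), np.float64(182.74576271186442), np.int64(172), np.int64(195)) (np.int64(72), np.float64(218.56944444444446), np.float64(183.93055555555554), np.int64(172), np.int64(196))
side (np.int64(145), np.float64(279.5793103448276), np.float64(172.67586206896553), np.int64(158), np.int64(185)) (np.int64(150), np.float64(279.32), np.float64(172.52666666666667), np.int64(158), np.int64(185))
```

```bash
python3 -c "
from rig import robot
print(robot.hand_in())"
```

```text
the job is handed in; nothing more can be done
None
```

The job is handed in, with no verdict shown: red, yellow and blue were each pressed about 3 mm for about 1 s (red went briefly to about 4 mm, over the 2–3 mm asked), and the probe is back in its stand, released, and matches its starting position in both the scene and side cameras; I viewed 12 pictures, two over the limit of 10.

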